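# Lay out the grinding wheels by size beside the carving machine

## Task

Lay the four grinding wheels out on the ledge in order of disc size: one on each black pad, the largest on the pad at the machine's end of the row and each next one smaller, so that the smallest ends up farthest from the machine. Each wheel should lie flat and well centred on its pad with its arbor pointing up. Leave the finished stone figure standing where it is.

Things in the scene. Friction and masses are not known exactly. Their poses are not given: they have to be found in the camera images.
- wheel_70: Loose grinding wheel: flat grey-green grit disc, diameter 70 mm, 12 mm thick, lying flat, with a dark collar (diameter 22 mm, up to 18 mm above the underside) and a steel arbor (diameter 14 mm) standing up from its middle to 70 mm. The four wheels differ only in disc diameter (28, 42, 56, 70 mm) and weight (0.07 to 0.32 kg). Origin: centre of the underside; z up the arbor.
- wheel_56: Loose grinding wheel: flat grey-green grit disc, diameter 56 mm, 12 mm thick, lying flat, with a dark collar (diameter 22 mm, up to 18 mm above the underside) and a steel arbor (diameter 14 mm) standing up from its middle to 70 mm. The four wheels differ only in disc diameter (28, 42, 56, 70 mm) and weight (0.07 to 0.32 kg). Origin: centre of the underside; z up the arbor.
- wheel_42: Loose grinding wheel: flat grey-green grit disc, diameter 42 mm, 12 mm thick, lying flat, with a dark collar (diameter 22 mm, up to 18 mm above the underside) and a steel arbor (diameter 14 mm) standing up from its middle to 70 mm. The four wheels differ only in disc diameter (28, 42, 56, 70 mm) and weight (0.07 to 0.32 kg). Origin: centre of the underside; z up the arbor.
- wheel_28: Loose grinding wheel: flat grey-green grit disc, diameter 28 mm, 12 mm thick, lying flat, with a dark collar (diameter 22 mm, up to 18 mm above the underside) and a steel arbor (diameter 14 mm) standing up from its middle to 70 mm. The four wheels differ only in disc diameter (28, 42, 56, 70 mm) and weight (0.07 to 0.32 kg). Origin: centre of the underside; z up the arbor.
- pad_1: The leftmost (farthest to +y) of four equal round black rubber pads, diameter 76 mm, 5 mm thick, fixed in a row about 86 mm apart on a wooden ledge (400 x 110 x 12 mm) that runs left to right (along y, turned by up to 15 degrees). Origin: centre of the pad's underside, 12 mm above the bench; the pad's top is 17 mm above the bench; z up.
- pad_2: The second from the left of four equal round black rubber pads, diameter 76 mm, 5 mm thick, fixed in a row about 86 mm apart on a wooden ledge (400 x 110 x 12 mm) that runs left to right (along y, turned by up to 15 degrees). Origin: centre of the pad's underside, 12 mm above the bench; the pad's top is 17 mm above the bench; z up.
- pad_3: The third from the left of four equal round black rubber pads, diameter 76 mm, 5 mm thick, fixed in a row about 86 mm apart on a wooden ledge (400 x 110 x 12 mm) that runs left to right (along y, turned by up to 15 degrees). Origin: centre of the pad's underside, 12 mm above the bench; the pad's top is 17 mm above the bench; z up.
- pad_4: The rightmost (farthest to -y) of four equal round black rubber pads, diameter 76 mm, 5 mm thick, fixed in a row about 86 mm apart on a wooden ledge (400 x 110 x 12 mm) that runs left to right (along y, turned by up to 15 degrees). Origin: centre of the pad's underside, 12 mm above the bench; the pad's top is 17 mm above the bench; z up.
- spindle (a point): Tip of the spindle of the fixed grinding machine: a brown box housing (170 x 130 mm, top 165 mm above the bench) on a dark foot (200 x 170 mm), a steel spindle cone pointing from it towards the robot. Machine centre 157 mm behind (+x) the tip; the tip is 105 mm up. It stands to the left (+y) or right (-y) of the ledge; a green basin (250 mm across, 100 mm high) is on the other side.
- figure: Loose finished figure of a sitting round-bellied man, dark green stone, round foot 58 mm in diameter, 78 mm high, 0.22 kg, standing among the wheels. Must be left alone. Origin: centre of the underside; z up.
Not all that is in view belongs to the job. What is shaped like the wheel_28 but orange is not meant.

How it is judged:
At the end, for the whole second after the job is handed in: Counting the pads from the end nearer the machine, the 70, 56, 42 and 28 mm wheels lie on the first, second, third and fourth pad, each centre within 12 mm of the pad's centre, flat on the pad (within about 3 mm in height, arbor up and within 0.1 rad of vertical), released and at rest (((world y of spindle above 0 m and horizontal distance between wheel_70 and pad_1 below 0.012 m and z of wheel_70 in the frame of pad_1 between 0.002 and 0.009 m and horizontal distance between wheel_56 and pad_2 below 0.012 m and z of wheel_56 in the frame of pad_2 between 0.002 and 0.009 m and horizontal distance between wheel_42 and pad_3 below 0.012 m and z of wheel_42 in the frame of pad_3 between 0.002 and 0.009 m and horizontal distance between wheel_28 and pad_4 below 0.012 m and z of wheel_28 in the frame of pad_4 between 0.002 and 0.009 m) or (world y of spindle below 0 m and horizontal distance between wheel_70 and pad_4 below 0.012 m and z of wheel_70 in the frame of pad_4 between 0.002 and 0.009 m and horizontal distance between wheel_56 and pad_3 below 0.012 m and z of wheel_56 in the frame of pad_3 between 0.002 and 0.009 m and horizontal distance between wheel_42 and pad_2 below 0.012 m and z of wheel_42 in the frame of pad_2 between 0.002 and 0.009 m and horizontal distance between wheel_28 and pad_1 below 0.012 m and z of wheel_28 in the frame of pad_1 between 0.002 and 0.009 m)) and angle between each of wheel_70, wheel_56, wheel_42, wheel_28's own z axis and vertical below 0.1 rad and linear speed of each of wheel_70, wheel_56, wheel_42, wheel_28 below 0.01 m/s and angular speed of each of wheel_70, wheel_56, wheel_42, wheel_28 below 0.1 rad/s); the robot touches nothing.
It fails at once if the finished figure is pushed more than 20 mm or tipped (distance of figure from where it was at the start of the episode above 0.02 m or angle between figure's own z axis and vertical above 0.3 rad).
It also fails if it takes over 104 s, if anything falls off the work surface, if the arm or the gripper's body presses on something with over 40 N, if the wrist force passes 120 N, or if a joint passes its speed limit or range.

## Robot

A 7-joint arm with a two-finger parallel gripper is mounted at the origin on the work surface. World frame = base frame: x ahead of the robot, y to its left, z up, the work surface at z = 0. Lengths are in m, angles in rad, forces in N, time in s.
With the tool pointing down it reaches from about 0.4 to 0.875 m from the base axis. Payload 6.5 kg.
Tool frame: the origin (TCP) lies at the very end of the fingers, on their centre line; the grasp point (between the pads) lies 19 mm behind it; z points along the fingers, y is the line along which they close (so a half turn about z gives the same grasp; the last joint's range is limited). The gripper opens to 88 mm and grips with 3 to 60 N. Pads are 18 mm wide; open, the fingers measure 123 mm over their backs; the gripper's body (75 mm by 187 mm) begins 45 mm behind the grasp point.
Start: joints at [-1.346, 0.536, -0.004, 1.538, 0.003, 1.067, -0.071], TCP at [0.186, 0.623, 0.239] pointing down, gripper open.
Joint ranges: [-2.7, 2.7], [-0.37, 2.16], [-1.27, 1.26], [0.24, 2.4], [-1.31, 4.45], [0.19, 1.91], [-2.76, 2.76]. Speed limits (rad/s): [2.39, 2.39, 3.14, 3.14, 3.14, 3.14, 3.14].

## Interface

Orientations are given as a unit quaternion [x, y, z, w].
In Python, from station import telemetry, optics, job, nets gives the robot as it stands.
- The arm moves only by the tool play_rows, never from a script. Its argument "motion" is a list of rows, each an object with "dp": the shift along the world's x, y, z in m, a list of three; "yaw": the turn about the world's z in rad. In form: [{"dp": [x, y, z], "yaw": yaw}, ...]. A call has 1 to 8 rows; each row is the pose to reach, as a shift and turn from the pose commanded when the call began; what a row does not reach only later rows make up. A row lasts 1/8 s, in which the tool goes at most 62.5 mm and 10.7 degrees, less where a joint would pass 70% of its speed; a pose out of reach is approached as far as the arm can. A call with a gripper value outside its range is refused whole. "jaw" is the closure, from 0 (fully open) to 1 (shut), set as the call begins (left out, the last holds). The fingers move at their own pace and stop on an object; the grip force is fixed at half the most. Time passes only in rows, so rows that repeat a pose let the fingers close. It gives the time, the measured TCP pose, the force, the opening and the grip force at its end, in the units of the state.
- telemetry.read_state(): the state, without advancing time (a new reading comes with each control period).
- optics.camera(name): name is "scene" or "top" or "wrist"; returns (picture, depth): 400x640x3 uint8, red, green, blue; 400x640 float32, m along the optical axis (not along the pixel's ray), 0 where there is no reading.
- optics.get_calibration(name): a dict with "fovy" (degrees; the focal length in pixels is half the picture's height over the tangent of half this angle, whatever the lens; pixels are square), "cx", "cy" (the principal point, pixels), "rvec" (rotation vector, rad) and "tvec" (3), from world to camera coordinates, as OpenCV has them. Camera axes: x right, y down, z forward; pixel columns grow to the right and rows downward; lengths in m; the calibration is good to about 2 mm. A picture is of the moment at which its call begins: read the wrist's pose just before it. get_calibration takes no time and is no camera call; for the wrist camera it gives the pose at the moment of the call.
- job.close_job(): hands the job in; it is judged then, once.
Trained networks look in the newest picture that a camera, given by its name, has taken for a name from the list of things; names that differ only in an ending like _2 or _b are one class to them, and where a whole thing is asked for, a point or a joint stands for the part that bears it (a point fixed in the world has none). Each returns a list of dicts, best first, with "conf" (0 to 1); they miss things now and then, are a little off and sometimes report something else, mostly with a low value. They report only what shows in the picture. A call takes as long as a camera call. They do not tell look-alikes from the thing itself.
- nets.spot_in(thing, camera): "centre" ([column, row] in pixels, amid what is visible of it).
- nets.masks_of(thing, camera): "pixels" (400x640 bool, what is visible of it) and "centre" ([column, row] in pixels, amid what is visible of it).
The state is a dict: "clock": time; "joint_pos": joint angles; "qvel": joint speeds; "effort": joint torques, N m; "tcp_pos": TCP position; "eef_rot": TCP orientation; "force": force on the tool from outside, world axes, zero at the start; "ft_torque": the same for the moment, N m; "gripper_width": opening from 0.0 (shut) to 1.0 (fully open); "finger_force": force on a finger pad.
Only numpy, scipy, OpenCV 4.12 (cv2) and the standard library are available. Lean on these libraries where they do the work, as an engineer would, in place of code of your own. Each camera call takes 0.05 s, during which the arm holds its last target. There are 200 camera calls.

## Working session

There is one attempt and no reset: what is moved stays moved. The work goes in short steps, Python scripts to look and compute and a tool call to move; the robot and the scene stay as the last step left them, time stands still between calls to the robot, and variables do not carry over. Pictures are saved under pics/ and viewed, at most 14 in all, crops included, and the job is handed in when it is done.

Besides the shell and the picture viewer there is one more tool, called after ">>>" in YAML: its name, and indented under it one key for each argument. play_rows: Moves the arm, as the interface text tells. Its arguments: {"type":"object","properties":{"motion":{"type":"array"},"jaw":{"type":"number"}},"required":["motion"]}

```bash
mkdir -p pics; cat > h.py <<'E'
import numpy as np, cv2
from station import telemetry, optics, job, nets
def cal(n):
    c=optics.get_calibration(n); f=200/np.tan(np.radians(c['fovy'])/2)
    K=np.array([[f,0,c['cx']],[0,f,c['cy']],[0,0,1]]); R=cv2.Rodrigues(np.array(c['rvec'],float))[0]
    return K,R,np.array(c['tvec'],float).ravel()
def cloud(n,depth):
    K,R,t=cal(n); v,u=np.mgrid[:400,:640]
    p=np.stack([(u-K[0,2])/K[0,0]*depth,(v-K[1,2])/K[1,1]*depth,depth],-1)
    return (p-t)@R
def save(img,name,s=1):
    cv2.imwrite('pics/'+name,cv2.resize(img[...,::-1],None,fx=s,fy=s,interpolation=cv2.INTER_CUBIC))
E
python3 - <<'E'
from h import *
for n in ['scene','top']:
    im,d=optics.camera(n); save(im,n+'0.png',1.25); P=cloud(n,d)
    np.savez(n+'0.npz',im=im,d=d,P=P)
    print(n, (d>0).mean(), optics.get_calibration(n))
    for th in ['wheel_70','wheel_56','wheel_42','wheel_28','pad_1','figure']:
        for r in nets.masks_of(th,n):
            m=r['pixels']&(d>0)
            print(th,round(r['conf'],2),np.round(r['centre']),m.sum(),np.round(np.median(P[m],0),3) if m.any() else '', np.round(P[m].min(0),3),np.round(P[m].max(0),3))
s=telemetry.read_state();print(s)
E
```

```text
scene 0.9925546875 {'fovy': 52.915801835170555, 'cx': 312.45269354016807, 'cy': 199.12090396515785, 'rvec': array([ 2.06494104,  1.15787388, -0.49894156]), 'tvec': array([-0.28720188, -0.22469535,  1.68909435])}
wheel_70 0.66 [253. 221.] 218 [ 0.427 -0.175  0.012] [ 0.379 -0.2   -0.003] [ 0.452 -0.142  0.072]
wheel_70 0.66 [297. 205.] 113 [0.451 0.005 0.015] [ 0.424 -0.012  0.001] [0.467 0.027 0.07 ]
wheel_70 0.56 [337. 188.] 254 [0.449 0.171 0.011] [ 0.397  0.14  -0.004] [0.481 0.217 0.072]
wheel_70 0.43 [215. 255.] 100 [ 0.514 -0.329  0.017] [ 0.48  -0.341 -0.002] [ 0.525 -0.316  0.071]
wheel_56 0.66 [253. 221.] 218 [ 0.427 -0.175  0.012] [ 0.379 -0.2   -0.003] [ 0.452 -0.142  0.072]
wheel_56 0.66 [297. 205.] 113 [0.451 0.005 0.015] [ 0.424 -0.012  0.001] [0.467 0.027 0.07 ]
wheel_56 0.56 [337. 188.] 254 [0.449 0.171 0.011] [ 0.397  0.14  -0.004] [0.481 0.217 0.072]
wheel_56 0.43 [215. 255.] 100 [ 0.514 -0.329  0.017] [ 0.48  -0.341 -0.002] [ 0.525 -0.316  0.071]
wheel_42 0.66 [253. 221.] 218 [ 0.427 -0.175  0.012] [ 0.379 -0.2   -0.003] [ 0.452 -0.142  0.072]
wheel_42 0.66 [297. 2
[... 2914 characters left out ...]
0.7, 'joint_pos': array([-1.3461963 ,  0.53636077, -0.00441204,  1.53790446,  0.00257643,
        1.06730998, -0.07122629]), 'qvel': array([ 0.00060126,  0.00047892,  0.0001731 ,  0.00088619, -0.00048047,
        0.00014695,  0.00040862]), 'effort': array([ 5.34787796e-05, -5.70758557e+01,  9.90093984e-01, -2.51882154e+01,
       -5.61774569e-02,  1.07100912e-02,  4.41250893e-05]), 'tcp_pos': array([0.18635053, 0.62270443, 0.23873947]), 'eef_rot': array([1.44883671e-01, 9.89448696e-01, 1.14484572e-05, 1.92289378e-06]), 'force': array([-0.48267935, -0.06011582, -0.13113759]), 'ft_torque': array([-0.03481953,  0.00497922, -0.00124732]), 'finger_force': 0.0, 'gripper_width': 0.9969518318788999}
```

View pics/top0.png

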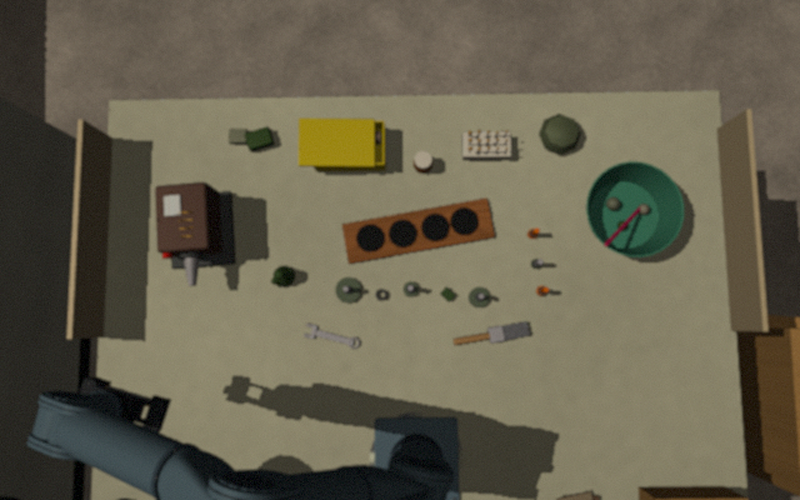

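View pics/scene0.png

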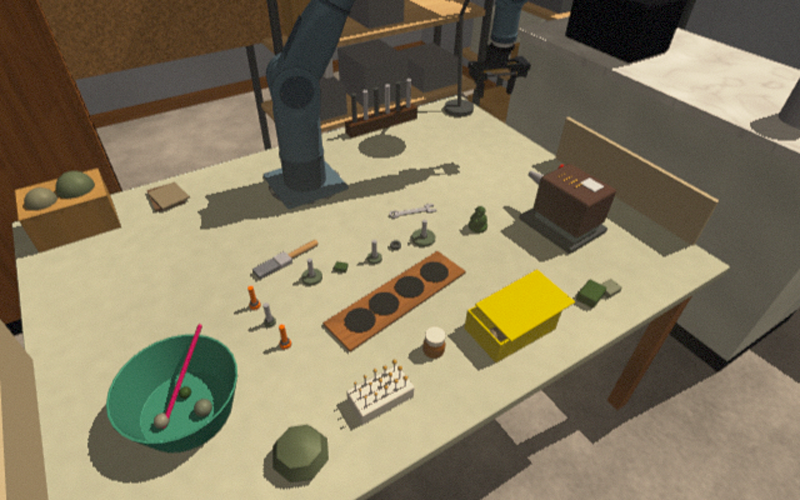

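Machine is at +y (left): brown box, top picture (190,220); basin is on the right. So pad_1 gets the 70 wheel. In the 1.25x scene picture the wheels are at (423,235) largest, (311,273), (374,253) and a small grey one at (268,316). Next to it are two orange look-alikes at (253,298) and (285,336), which aren't meant. I'll confirm this in a crop.

```bash
python3 - <<'E'
from h import *
for n in ['scene','top']:
    z=np.load(n+'0.npz'); im,P=z['im'],z['P']
    if n=='scene': save(im[160:290,190:400],'crop_scene.png',3.6)
    # arbors: connected blobs of points in 0.05<z<0.08
    m=((P[...,2]>0.048)&(P[...,2]<0.082)&(P[...,0]>.35)&(P[...,0]<.58)&(abs(P[...,1])<.42)).astype(np.uint8)
    k,l,st,c=cv2.connectedComponentsWithStats(m)
    for i in range(1,k):
        if st[i,4]>=3:
            q=P[l==i]; print(n,np.round(c[i]),st[i,4],np.round(q.mean(0),3),np.round(q[:,2].max(),3),im[l==i].mean(0).round())
E
```

```text
scene [384. 170.] 68 [0.489 0.342 0.064] 0.078 [69. 75. 48.]
scene [339. 179.] 26 [0.447 0.174 0.061] 0.072 [124. 116. 104.]
scene [299. 195.] 31 [0.447 0.007 0.061] 0.072 [132. 123. 109.]
scene [247. 210.] 27 [ 0.424 -0.174  0.063] 0.073 [126. 118. 107.]
scene [200. 232.] 35 [ 0.438 -0.34   0.061] 0.07 [170.  92.  34.]
scene [213. 246.] 36 [ 0.512 -0.328  0.062] 0.074 [124. 116. 106.]
top [431. 209.] 20 [ 0.508 -0.321  0.068] 0.08 [108. 102.  96.]
top [224. 219.] 112 [0.482 0.349 0.065] 0.082 [36. 45. 25.]
top [276. 230.] 18 [0.444 0.179 0.068] 0.079 [106. 102.  96.]
top [328. 230.] 15 [0.445 0.013 0.067] 0.074 [111. 106. 102.]
top [436. 231.] 21 [ 0.436 -0.334  0.069] 0.077 [137.  74.  29.]
top [384. 236.] 18 [ 0.421 -0.167  0.067] 0.077 [100.  96.  92.]
```

View pics/crop_scene.png

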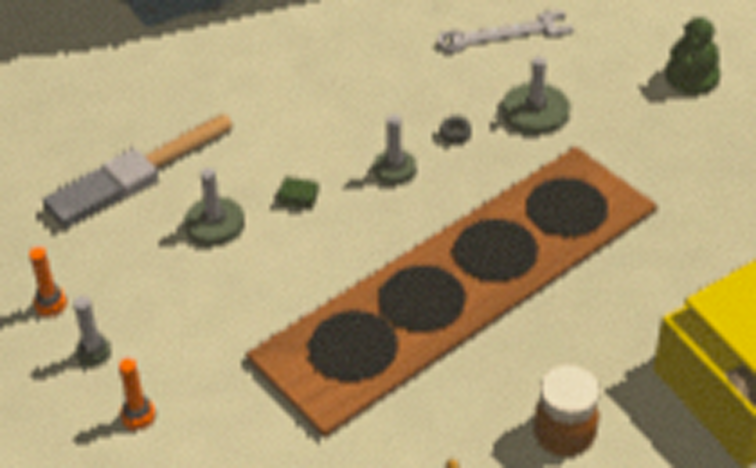

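>>> play_rows:
  motion:
    - {"dp":[0.03,-0.05,0.02],"yaw":0}
    - {"dp":[0.06,-0.1,0.05],"yaw":0}
    - {"dp":[0.09,-0.16,0.07],"yaw":0}
    - {"dp":[0.12,-0.22,0.09],"yaw":0}
    - {"dp":[0.15,-0.27,0.11],"yaw":0}
    - {"dp":[0.17,-0.33,0.11],"yaw":0}
    - {"dp":[0.19,-0.38,0.11],"yaw":0}
    - {"dp":[0.21,-0.44,0.11],"yaw":0}

```text
clock: 1.7
tcp_pos: [0.3941, 0.1893, 0.3492]
eef_rot: [0.145, 0.989, 0.001, 0.001]
force: [1.8, 0.5, 0.3]
gripper_width: 0.998
finger_force: 0.0
```

The crop shows four grey wheels: 70 mm at (537,105), 56 mm at (214,218), 42 mm at (395,165), and the small grey-green 28 mm at (92,345) between the orange look-alikes at (45,290) and (137,400). Now a wrist look.

```bash
cat >> h.py <<'E'
def look(save_as=None):
    im,d=optics.camera('wrist'); P=cloud('wrist',d)
    s=telemetry.read_state(); print('tcp',s['tcp_pos'].round(4),'t',s['clock'])
    if save_as: save(im,save_as)
    m=((P[...,2]>0.05)&(P[...,2]<0.1)&(d>0)).astype(np.uint8)
    k,l,st,c=cv2.connectedComponentsWithStats(m)
    for i in range(1,k):
        if st[i,4]>=20: q=P[l==i]; print('hi',c[i].round(),st[i,4],np.median(q,0).round(4),q.min(0).round(3),q.max(0).round(3))
    for th in ['wheel_70','pad_1']:
        for r in nets.masks_of(th,'wrist'):
            mm=r['pixels']&(d>0)
            if not mm.any(): continue
            q=P[mm]; 
            if th[0]=='w': q=q[(q[:,2]<np.percentile(q[:,2],70))]
            lo,hi=np.percentile(q,2,axis=0),np.percentile(q,98,axis=0)
            print(th,round(r['conf'],2),np.round(r['centre']),mm.sum(),'mid',((lo+hi)/2).round(4),'size',(hi-lo).round(4))
    return im,d,P
E
python3 -c "
from h import *
look('w1.png')"
```

```text
tcp [0.3966 0.1808 0.3492] t 1.75
hi [622. 170.] 79 [0.54   0.6112 0.088 ] [0.53  0.586 0.067] [0.542 0.62  0.1  ]
hi [545. 215.] 2056 [0.5753 0.4979 0.0773] [0.517 0.492 0.05 ] [0.688 0.58  0.1  ]
hi [425. 185.] 404 [0.4831 0.335  0.0718] [0.472 0.321 0.05 ] [0.5   0.357 0.08 ]
hi [315. 193.] 87 [0.4442 0.1681 0.0708] [0.44  0.161 0.05 ] [0.453 0.174 0.074]
hi [218. 221.] 104 [0.4439 0.0037 0.0704] [ 0.439 -0.006  0.05 ] [0.452 0.007 0.074]
hi [113. 237.] 136 [ 0.4192 -0.1765  0.0667] [ 0.413 -0.187  0.051] [ 0.427 -0.173  0.074]
hi [381. 351.] 2265 [0.7736 0.2025 0.0798] [0.766 0.063 0.05 ] [0.813 0.287 0.092]
hi [267. 366.] 130 [ 0.766  -0.0323  0.0572] [ 0.762 -0.058  0.05 ] [ 0.783 -0.017  0.064]
wheel_70 0.92 [316. 186.] 1158 mid [0.4464 0.1678 0.0129] size [0.0631 0.0618 0.0027]
wheel_70 0.67 [226. 214.] 495 mid [0.4451 0.0011 0.0154] size [0.0389 0.0382 0.0212]
wheel_70 0.58 [ 60. 252.] 141 mid [ 0.4293 -0.3424  0.0115] size [0.0183 0.0183 0.0131]
wheel_70 0.56 [128. 226.] 922 mid [ 0.4197 -0.1805  0.0105] size [0.052  0.0533 0.0167]
pad_1 0.74 [305. 263.] 1107 mid [0.5837 0.1068 0.0185] size [0.0687 0.0663 0.004 ]
pad_1 0.66 [264. 278.] 1047 mid [0.5945 0.02   0.0184] size [0.0695 0.0672 0.0044]
pad_1 0.61 [234. 293.] 270 mid [ 0.6037 -0.0524  0.0186] size [0.036  0.0411 0.0043]
```

View pics/w1.png

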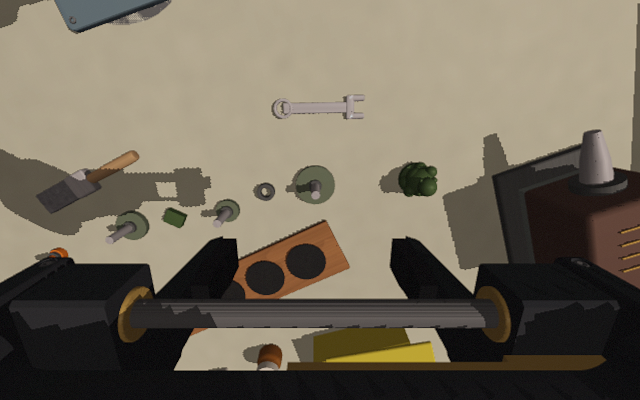

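>>> play_rows:
  motion:
    - {"dp":[0.012,-0.003,-0.05],"yaw":0}
    - {"dp":[0.024,-0.006,-0.11],"yaw":0}
    - {"dp":[0.036,-0.009,-0.16],"yaw":0}
    - {"dp":[0.048,-0.012,-0.2],"yaw":0}
    - {"dp":[0.048,-0.012,-0.22],"yaw":0}
    - {"dp":[0.048,-0.012,-0.22],"yaw":0}
  jaw: 0.4

```text
clock: 2.6
tcp_pos: [0.4401, 0.1802, 0.1273]
eef_rot: [0.144, 0.99, -0.001, -0.001]
force: [-0.2, -0.4, 0.2]
gripper_width: 0.604
finger_force: 0.0
```

```bash
python3 -c "
from h import *
look('w2.png')"
```

```text
tcp [0.4409 0.1803 0.1285] t 2.65
hi [543. 177.] 57 [0.47   0.3674 0.0507] [0.467 0.363 0.05 ] [0.475 0.372 0.052]
hi [531. 202.] 2151 [0.4791 0.3429 0.0705] [0.467 0.331 0.05 ] [0.499 0.368 0.082]
hi [311. 217.] 369 [0.4425 0.1784 0.0719] [0.438 0.171 0.05 ] [0.452 0.184 0.074]
hi [496. 214.] 68 [0.4918 0.3274 0.0506] [0.487 0.322 0.05 ] [0.497 0.331 0.052]
hi [125. 263.] 198 [0.4404 0.0136 0.0606] [0.439 0.004 0.05 ] [0.448 0.018 0.073]
wheel_70 0.68 [314. 199.] 3974 mid [0.4446 0.1774 0.0093] size [0.0646 0.0646 0.0117]
wheel_70 0.61 [  8. 261.] 699 mid [ 0.4191 -0.1518  0.0077] size [0.0319 0.0183 0.0119]
wheel_70 0.55 [154. 246.] 1632 mid [0.445  0.0124 0.0125] size [0.0381 0.0374 0.0164]
pad_1 0.8 [243. 347.] 883 mid [0.5904 0.0488 0.019 ] size [0.0433 0.0383 0.0038]
pad_1 0.58 [293. 341.] 1465 mid [0.5983 0.1156 0.0198] size [0.042  0.0658 0.0026]
```

View pics/w2.png

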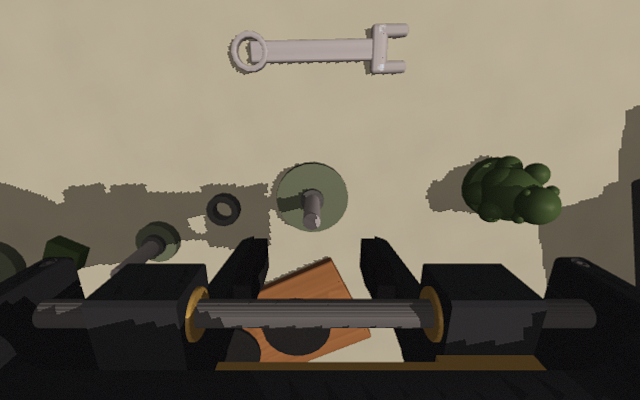

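Wrist view: the 70 wheel's arbor is at (312,220), centred between the fingers. The figure is clear on the right at (515,190). Descending.

>>> play_rows:
  motion:
    - {"dp":[0.0035,-0.0025,-0.03],"yaw":0}
    - {"dp":[0.0035,-0.0025,-0.06],"yaw":0}
    - {"dp":[0.0035,-0.0025,-0.085],"yaw":0}
    - {"dp":[0.0035,-0.0025,-0.101],"yaw":0}
    - {"dp":[0.0035,-0.0025,-0.101],"yaw":0}
    - {"dp":[0.0035,-0.0025,-0.101],"yaw":0}

```text
clock: 3.5
tcp_pos: [0.4457, 0.1771, 0.0286]
eef_rot: [0.145, 0.989, 0.0, 0.001]
force: [-0.1, 0.1, 0.0]
gripper_width: 0.6
finger_force: 0.0
```

>>> play_rows:
  motion:
    - {"dp":[0,0,0],"yaw":0}
    - {"dp":[0,0,0],"yaw":0}
    - {"dp":[0,0,0],"yaw":0}
    - {"dp":[0,0,0],"yaw":0}
  jaw: 1

```text
clock: 4.0
tcp_pos: [0.445, 0.1767, 0.0278]
eef_rot: [0.145, 0.989, 0.0, 0.0]
force: [0.4, 0.9, -0.2]
gripper_width: 0.17
finger_force: 0.0
```

>>> play_rows:
  motion:
    - {"dp":[0,0,0],"yaw":0}
    - {"dp":[0,0,0],"yaw":0}
    - {"dp":[0,0,0.03],"yaw":0}
    - {"dp":[0,0,0.07],"yaw":0}
    - {"dp":[0.02,-0.02,0.11],"yaw":0}
    - {"dp":[0.06,-0.05,0.14],"yaw":0}
    - {"dp":[0.1,-0.08,0.16],"yaw":0}
    - {"dp":[0.14,-0.11,0.18],"yaw":0}

```text
clock: 5.0
tcp_pos: [0.5855, 0.0657, 0.2081]
eef_rot: [0.145, 0.989, 0.0, -0.0]
force: [-0.2, 0.5, -2.5]
gripper_width: 0.149
finger_force: 30.0
```

>>> play_rows:
  motion:
    - {"dp":[0.03,-0.03,0.02],"yaw":0}
    - {"dp":[0.05,-0.05,0.03],"yaw":0}
    - {"dp":[0.07,-0.06,0.04],"yaw":0}
    - {"dp":[0.07,-0.06,0.04],"yaw":0}
    - {"dp":[0.07,-0.06,0.04],"yaw":0}
    - {"dp":[0.07,-0.06,0.04],"yaw":0}

```text
clock: 5.75
tcp_pos: [0.6539, 0.0077, 0.2469]
eef_rot: [0.144, 0.99, 0.0, -0.001]
force: [-1.4, 1.0, -2.3]
gripper_width: 0.144
finger_force: 30.0
```

```bash
python3 -c "
from h import *
look('w3.png')"
```

```text
tcp [0.6541 0.0075 0.2472] t 5.8
hi [80. 12.] 403 [ 0.4241 -0.1681  0.0683] [ 0.415 -0.178  0.05 ] [ 0.429 -0.164  0.073]
hi [  7. 139.] 194 [ 0.5109 -0.3201  0.0594] [ 0.502 -0.328  0.05 ] [ 0.516 -0.317  0.07 ]
hi [ 45. 202.] 277 [ 0.5901 -0.3148  0.0661] [ 0.583 -0.326  0.05 ] [ 0.597 -0.312  0.073]
hi [502. 250.] 11890 [0.7992 0.2081 0.0829] [0.765 0.075 0.05 ] [0.885 0.3   0.092]
hi [114. 360.] 435 [ 0.8461 -0.3701  0.0541] [ 0.822 -0.384  0.05 ] [ 0.871 -0.354  0.062]
wheel_70 0.96 [ 67. 198.] 850 mid [ 0.591  -0.3353  0.0254] size [0.0242 0.0596 0.0491]
wheel_70 0.87 [312. 225.] 6987 mid [0.6438 0.0087 0.2295] size [0.0485 0.0632 0.0084]
wheel_70 0.82 [108.  24.] 2570 mid [ 0.4224 -0.1703  0.0099] size [0.0523 0.0524 0.0169]
wheel_70 0.81 [ 8. 83.] 373 mid [ 0.437  -0.3315  0.0073] size [0.026  0.0156 0.0121]
wheel_70 0.66 [264.  11.] 567 mid [0.4553 0.0091 0.0085] size [0.0212 0.0365 0.0109]
wheel_70 0.59 [ 32. 138.] 831 mid [ 0.5094 -0.3203  0.023 ] size [0.0246 0.0167 0.0389]
pad_1 0.94 [258. 154.] 2543 mid [ 0.6098 -0.0562  0.0184] size [0.0671 0.0679 0.0033]
pad_1 0.67 [382.  92.] 3115 mid [0.5835 0.1169 0.0184] size [0.0677 0.0681 0.0035]
pad_1 0.64 [315. 121.] 2855 mid [0.595  0.0305 0.0183] size [0.0676 0.0678 0.0036]
```

View pics/w3.png

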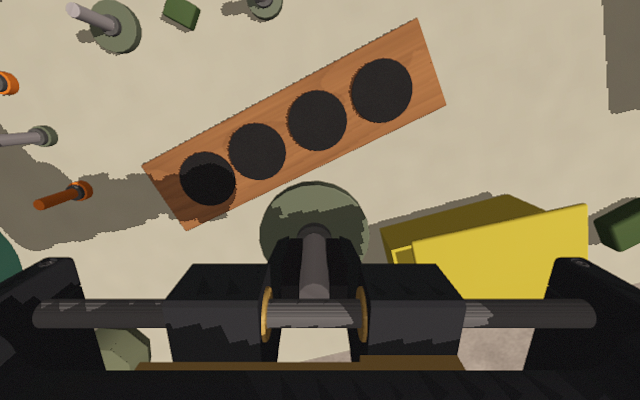

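The wrist view shows the held 70 wheel at (315,225) and the pads at (382,90), (316,120), (257,152) and (208,179). The pads are clear and their positions agree with the other cameras. Placing on pad_1.

>>> play_rows:
  motion:
    - {"dp":[-0.02,0.03,-0.03],"yaw":0}
    - {"dp":[-0.04,0.06,-0.07],"yaw":0}
    - {"dp":[-0.06,0.09,-0.11],"yaw":0}
    - {"dp":[-0.0695,0.109,-0.15],"yaw":0}
    - {"dp":[-0.0695,0.109,-0.17],"yaw":0}
    - {"dp":[-0.0695,0.109,-0.17],"yaw":0}
    - {"dp":[-0.0695,0.109,-0.17],"yaw":0}
    - {"dp":[-0.0695,0.109,-0.17],"yaw":0}

```text
clock: 6.9
tcp_pos: [0.587, 0.1149, 0.0792]
eef_rot: [0.146, 0.989, 0.0, 0.001]
force: [-0.0, -0.1, -2.6]
gripper_width: 0.146
finger_force: 30.0
```

>>> play_rows:
  motion:
    - {"dp":[-0.002,0.001,-0.01],"yaw":0}
    - {"dp":[-0.002,0.001,-0.02],"yaw":0}
    - {"dp":[-0.002,0.001,-0.028],"yaw":0}
    - {"dp":[-0.002,0.001,-0.031],"yaw":0}
    - {"dp":[-0.002,0.001,-0.033],"yaw":0}
    - {"dp":[-0.002,0.001,-0.033],"yaw":0}
    - {"dp":[-0.002,0.001,-0.033],"yaw":0}

```text
clock: 7.78
tcp_pos: [0.5837, 0.1167, 0.0449]
eef_rot: [0.145, 0.989, 0.0, 0.0]
force: [-0.2, -0.1, -0.5]
gripper_width: 0.148
finger_force: 30.0
```

>>> play_rows:
  motion:
    - {"dp":[0,0,0],"yaw":0}
    - {"dp":[0,0,0],"yaw":0}
    - {"dp":[0,0,0],"yaw":0}
    - {"dp":[0,0,0.03],"yaw":0}
    - {"dp":[0,0,0.07],"yaw":0}
    - {"dp":[-0.01,-0.02,0.11],"yaw":0}
    - {"dp":[-0.03,-0.07,0.13],"yaw":0}
    - {"dp":[-0.05,-0.12,0.13],"yaw":0}
  jaw: 0.4

```text
clock: 8.78
tcp_pos: [0.5343, -0.0044, 0.1767]
eef_rot: [0.144, 0.99, 0.0, 0.002]
force: [0.6, -1.4, -1.2]
gripper_width: 0.598
finger_force: 0.0
```

>>> play_rows:
  motion:
    - {"dp":[-0.03,-0.05,0],"yaw":0}
    - {"dp":[-0.06,-0.1,0],"yaw":0}
    - {"dp":[-0.09,-0.14,0],"yaw":0}
    - {"dp":[-0.111,-0.167,-0.02],"yaw":0}
    - {"dp":[-0.111,-0.167,-0.04],"yaw":0}
    - {"dp":[-0.111,-0.167,-0.04],"yaw":0}
    - {"dp":[-0.111,-0.167,-0.04],"yaw":0}
    - {"dp":[-0.111,-0.167,-0.04],"yaw":0}

```text
clock: 9.78
tcp_pos: [0.4233, -0.1701, 0.1354]
eef_rot: [0.144, 0.99, -0.0, 0.001]
force: [0.6, -0.1, 0.7]
gripper_width: 0.6
finger_force: 0.0
```

```bash
python3 -c "
from h import *
look('w4.png')"
```

```text
tcp [ 0.4232 -0.1701  0.1353] t 9.825
hi [538. 171.] 603 [0.4427 0.0065 0.0681] [0.437 0.002 0.05 ] [0.452 0.017 0.073]
hi [311. 206.] 337 [ 0.4188 -0.1706  0.0708] [ 0.414 -0.178  0.05 ] [ 0.427 -0.165  0.073]
hi [143. 261.] 50 [ 0.4305 -0.3339  0.0535] [ 0.429 -0.34   0.05 ] [ 0.435 -0.331  0.058]
wheel_70 0.82 [235. 350.] 441 mid [ 0.587  -0.3144  0.0107] size [0.0221 0.0176 0.0173]
wheel_70 0.78 [505. 165.] 2374 mid [0.4443 0.0092 0.0202] size [0.0394 0.039  0.0361]
wheel_70 0.78 [164. 246.] 920 mid [ 0.4386 -0.3421  0.0146] size [0.0317 0.0359 0.0276]
wheel_70 0.77 [309. 188.] 2460 mid [ 0.4199 -0.1711  0.0099] size [0.0505 0.0504 0.0088]
wheel_70 0.57 [621. 256.] 2036 mid [0.5772 0.1052 0.0254] size [0.0577 0.0405 0.0112]
pad_1 0.76 [377. 347.] 1285 mid [ 0.6252 -0.1499  0.0183] size [0.0531 0.0428 0.0027]
pad_1 0.74 [537. 270.] 1161 mid [0.5801 0.0287 0.0173] size [0.046  0.0393 0.0049]
pad_1 0.68 [598. 234.] 483 mid [0.5584 0.1084 0.0165] size [0.0266 0.0529 0.0067]
```

>>> play_rows:
  motion:
    - {"dp":[-0.003,-0.001,-0.03],"yaw":0}
    - {"dp":[-0.003,-0.001,-0.06],"yaw":0}
    - {"dp":[-0.003,-0.001,-0.09],"yaw":0}
    - {"dp":[-0.003,-0.001,-0.107],"yaw":0}
    - {"dp":[-0.003,-0.001,-0.107],"yaw":0}
    - {"dp":[-0.003,-0.001,-0.107],"yaw":0}

```text
clock: 10.68
tcp_pos: [0.42, -0.1715, 0.0283]
eef_rot: [0.145, 0.989, -0.0, 0.0]
force: [-0.7, -0.2, -0.2]
gripper_width: 0.596
finger_force: 0.0
```

>>> play_rows:
  motion:
    - {"dp":[0,0,0],"yaw":0}
    - {"dp":[0,0,0],"yaw":0}
    - {"dp":[0,0,0],"yaw":0}
    - {"dp":[0,0,0],"yaw":0}
    - {"dp":[0,0,0],"yaw":0}
    - {"dp":[0,0,0],"yaw":0}
  jaw: 1

```text
clock: 11.42
tcp_pos: [0.4195, -0.1713, 0.0278]
eef_rot: [0.145, 0.989, -0.0, 0.0]
force: [-0.6, 0.7, 2.5]
gripper_width: 0.142
finger_force: 30.0
```

>>> play_rows:
  motion:
    - {"dp":[0,0,0.04],"yaw":0}
    - {"dp":[0,0,0.09],"yaw":0}
    - {"dp":[0.03,0.03,0.12],"yaw":0}
    - {"dp":[0.06,0.07,0.12],"yaw":0}
    - {"dp":[0.095,0.11,0.12],"yaw":0}
    - {"dp":[0.13,0.15,0.12],"yaw":0}
    - {"dp":[0.16,0.185,0.12],"yaw":0}
    - {"dp":[0.1755,0.202,0.11],"yaw":0}

```text
clock: 12.42
tcp_pos: [0.5964, 0.0339, 0.1375]
eef_rot: [0.143, 0.99, 0.001, 0.0]
force: [0.2, -1.1, -2.1]
gripper_width: 0.145
finger_force: 30.0
```

>>> play_rows:
  motion:
    - {"dp":[0,0,-0.02],"yaw":0}
    - {"dp":[0,0,-0.04],"yaw":0}
    - {"dp":[0,0,-0.06],"yaw":0}
    - {"dp":[0,0,-0.06],"yaw":0}
    - {"dp":[0,0,-0.06],"yaw":0}
    - {"dp":[0,0,-0.06],"yaw":0}

```text
clock: 13.18
tcp_pos: [0.5956, 0.0306, 0.0785]
eef_rot: [0.145, 0.989, 0.0, 0.001]
force: [0.2, 0.7, -2.1]
gripper_width: 0.15
finger_force: 30.0
```

>>> play_rows:
  motion:
    - {"dp":[0,0,-0.01],"yaw":0}
    - {"dp":[0,0,-0.02],"yaw":0}
    - {"dp":[0,0,-0.028],"yaw":0}
    - {"dp":[0,0,-0.031],"yaw":0}
    - {"dp":[0,0,-0.033],"yaw":0}
    - {"dp":[0,0,-0.0335],"yaw":0}
    - {"dp":[0,0,-0.0335],"yaw":0}

```text
clock: 14.05
tcp_pos: [0.5949, 0.0306, 0.0448]
eef_rot: [0.145, 0.989, 0.0, -0.0]
force: [-2.5, -0.8, 5.2]
gripper_width: 0.152
finger_force: 30.0
```

>>> play_rows:
  motion:
    - {"dp":[0,0,0],"yaw":0}
    - {"dp":[0,0,0],"yaw":0}
    - {"dp":[0,0,0],"yaw":0}
    - {"dp":[0,0,0.03],"yaw":0}
    - {"dp":[0,0,0.07],"yaw":0}
    - {"dp":[-0.02,-0.005,0.11],"yaw":0}
    - {"dp":[-0.07,-0.01,0.11],"yaw":0}
    - {"dp":[-0.12,-0.02,0.11],"yaw":0}
  jaw: 0.4

```text
clock: 15.05
tcp_pos: [0.4742, 0.0108, 0.1547]
eef_rot: [0.145, 0.989, 0.0, 0.001]
force: [-0.1, -0.3, 0.1]
gripper_width: 0.602
finger_force: 0.0
```

>>> play_rows:
  motion:
    - {"dp":[-0.02,-0.001,-0.01],"yaw":0}
    - {"dp":[-0.031,-0.001,-0.02],"yaw":0}
    - {"dp":[-0.031,-0.001,-0.02],"yaw":0}
    - {"dp":[-0.031,-0.001,-0.02],"yaw":0}
    - {"dp":[-0.031,-0.001,-0.02],"yaw":0}

```text
clock: 15.68
tcp_pos: [0.4451, 0.0097, 0.1344]
eef_rot: [0.145, 0.989, 0.0, 0.001]
force: [0.0, -0.0, -0.0]
gripper_width: 0.6
finger_force: 0.0
```

```bash
python3 -c "
from h import *
look('w5.png')"
```

```text
tcp [0.4448 0.0097 0.1344] t 15.725
hi [313. 208.] 342 [0.442  0.0109 0.0709] [0.437 0.004 0.051] [0.451 0.017 0.073]
hi [379. 346.] 476 [0.5906 0.0308 0.071 ] [0.589 0.024 0.05 ] [0.596 0.037 0.089]
wheel_70 0.98 [  9. 264.] 460 mid [ 0.4314 -0.3299  0.0091] size [0.0174 0.0129 0.0142]
wheel_70 0.97 [372. 338.] 862 mid [0.605  0.0267 0.0412] size [0.0728 0.0403 0.0574]
wheel_70 0.54 [448. 264.] 284 mid [0.5561 0.1156 0.0234] size [0.0163 0.0551 0.0087]
pad_1 0.79 [352. 292.] 247 mid [0.5856 0.0158 0.0174] size [0.0577 0.0325 0.0041]
pad_1 0.76 [297. 344.] 1972 mid [ 0.6159 -0.0581  0.0177] size [0.0529 0.0697 0.0038]
pad_1 0.65 [437. 257.] 366 mid [0.5538 0.117  0.0169] size [0.0175 0.0597 0.0072]
pad_1 0.56 [247. 354.] 920 mid [ 0.6077 -0.1225  0.017 ] size [0.0381 0.0467 0.005 ]
pad_1 0.45 [375. 339.] 793 mid [0.5945 0.0266 0.0543] size [0.0517 0.0369 0.067 ]
```

>>> play_rows:
  motion:
    - {"dp":[-0.001,0.001,-0.03],"yaw":0}
    - {"dp":[-0.001,0.001,-0.06],"yaw":0}
    - {"dp":[-0.001,0.001,-0.09],"yaw":0}
    - {"dp":[-0.001,0.001,-0.1065],"yaw":0}
    - {"dp":[-0.001,0.001,-0.1065],"yaw":0}
    - {"dp":[-0.001,0.001,-0.1065],"yaw":0}

```text
clock: 16.58
tcp_pos: [0.4435, 0.0106, 0.0282]
eef_rot: [0.145, 0.989, 0.0, 0.0]
force: [0.2, -0.5, 0.3]
gripper_width: 0.598
finger_force: 0.0
```

>>> play_rows:
  motion:
    - {"dp":[0,0,0],"yaw":0}
    - {"dp":[0,0,0],"yaw":0}
    - {"dp":[0,0,0],"yaw":0}
    - {"dp":[0,0,0],"yaw":0}
    - {"dp":[0,0,0],"yaw":0}
    - {"dp":[0,0,0],"yaw":0}
  jaw: 1

```text
clock: 17.32
tcp_pos: [0.4429, 0.0106, 0.0277]
eef_rot: [0.145, 0.989, -0.0, -0.0]
force: [-0.4, 0.7, -0.3]
gripper_width: 0.15
finger_force: 30.0
```

>>> play_rows:
  motion:
    - {"dp":[0,0,0.04],"yaw":0}
    - {"dp":[0,0,0.09],"yaw":0}
    - {"dp":[0.03,-0.015,0.12],"yaw":0}
    - {"dp":[0.075,-0.03,0.12],"yaw":0}
    - {"dp":[0.12,-0.05,0.12],"yaw":0}
    - {"dp":[0.155,-0.062,0.11],"yaw":0}
    - {"dp":[0.167,-0.0665,0.09],"yaw":0}
    - {"dp":[0.167,-0.0665,0.07],"yaw":0}

```text
clock: 18.32
tcp_pos: [0.6101, -0.0562, 0.0964]
eef_rot: [0.145, 0.989, -0.0, -0.0]
force: [0.2, -0.1, -1.1]
gripper_width: 0.149
finger_force: 30.0
```

>>> play_rows:
  motion:
    - {"dp":[0,0,-0.02],"yaw":0}
    - {"dp":[0,0,-0.02],"yaw":0}
    - {"dp":[0,0,-0.02],"yaw":0}
    - {"dp":[0,0,-0.02],"yaw":0}

```text
clock: 18.82
tcp_pos: [0.6105, -0.0557, 0.0786]
eef_rot: [0.145, 0.989, 0.0, 0.001]
force: [-0.4, 0.2, -0.3]
gripper_width: 0.146
finger_force: 30.0
```

Then on to wheel_28 at about (0.510,-0.322): after release, back up and move over it. The orange ones lie along x from it, so closing along y is clear of them.

>>> play_rows:
  motion:
    - {"dp":[0,0,-0.01],"yaw":0}
    - {"dp":[0,0,-0.02],"yaw":0}
    - {"dp":[0,0,-0.028],"yaw":0}
    - {"dp":[0,0,-0.031],"yaw":0}
    - {"dp":[0,0,-0.033],"yaw":0}
    - {"dp":[0,0,-0.0335],"yaw":0}
    - {"dp":[0,0,-0.0335],"yaw":0}

```text
clock: 19.7
tcp_pos: [0.6099, -0.0559, 0.0447]
eef_rot: [0.145, 0.989, 0.0, -0.0]
force: [-2.4, 0.1, 4.6]
gripper_width: 0.145
finger_force: 30.0
```

>>> play_rows:
  motion:
    - {"dp":[0,0,0],"yaw":0}
    - {"dp":[0,0,0],"yaw":0}
    - {"dp":[0,0,0],"yaw":0}
    - {"dp":[0,0,0.03],"yaw":0}
    - {"dp":[0,0,0.07],"yaw":0}
    - {"dp":[-0.01,-0.02,0.11],"yaw":0}
    - {"dp":[-0.03,-0.07,0.13],"yaw":0}
    - {"dp":[-0.05,-0.12,0.13],"yaw":0}
  jaw: 0.4

```text
clock: 20.7
tcp_pos: [0.5609, -0.1772, 0.1763]
eef_rot: [0.144, 0.99, -0.0, 0.002]
force: [0.5, -0.6, -0.4]
gripper_width: 0.602
finger_force: 0.0
```

>>> play_rows:
  motion:
    - {"dp":[-0.015,-0.05,0],"yaw":0}
    - {"dp":[-0.03,-0.1,0],"yaw":0}
    - {"dp":[-0.05,-0.147,0],"yaw":0}
    - {"dp":[-0.05,-0.147,-0.02],"yaw":0}
    - {"dp":[-0.05,-0.147,-0.04],"yaw":0}
    - {"dp":[-0.05,-0.147,-0.04],"yaw":0}
    - {"dp":[-0.05,-0.147,-0.04],"yaw":0}
    - {"dp":[-0.05,-0.147,-0.04],"yaw":0}

```text
clock: 21.7
tcp_pos: [0.5107, -0.3226, 0.1349]
eef_rot: [0.144, 0.99, -0.0, 0.001]
force: [0.1, 0.1, -0.1]
gripper_width: 0.606
finger_force: 0.0
```

```bash
python3 -c "
from h import *
look('w6.png')"
```

```text
tcp [ 0.5106 -0.3227  0.1349] t 21.75
hi [265. 124.] 355 [ 0.4362 -0.3366  0.0711] [ 0.43  -0.344  0.05 ] [ 0.443 -0.331  0.073]
hi [308. 207.] 342 [ 0.5059 -0.3252  0.0708] [ 0.502 -0.333  0.05 ] [ 0.515 -0.319  0.073]
hi [633. 226.] 200 [ 0.609  -0.0619  0.0547] [ 0.604 -0.065  0.05 ] [ 0.618 -0.053  0.063]
hi [341. 285.] 353 [ 0.5855 -0.3189  0.0687] [ 0.582 -0.326  0.05 ] [ 0.596 -0.313  0.073]
hi [ 89. 290.] 103 [ 0.5278 -0.5396  0.0624] [ 0.526 -0.556  0.05 ] [ 0.531 -0.528  0.08 ]
hi [227. 359.] 27 [ 0.6442 -0.4542  0.0568] [ 0.636 -0.457  0.05 ] [ 0.651 -0.451  0.067]
wheel_70 0.96 [275. 124.] 850 mid [ 0.4366 -0.3352  0.0369] size [0.025  0.0212 0.0668]
wheel_70 0.67 [309. 193.] 911 mid [ 0.5175 -0.328   0.0302] size [0.0443 0.0283 0.0582]
wheel_70 0.66 [611. 218.] 2057 mid [ 0.6105 -0.0575  0.0275] size [0.0386 0.0386 0.0161]
wheel_70 0.63 [340. 266.] 986 mid [ 0.5867 -0.3191  0.0273] size [0.0208 0.0253 0.0519]
pad_1 0.71 [521. 244.] 3677 mid [ 0.6234 -0.1365  0.0179] size [0.0685 0.0686 0.0038]
pad_1 0.58 [583. 200.] 2677 mid [ 0.6088 -0.0587  0.0174] size [0.0711 0.0719 0.0055]
```

View pics/w6.png

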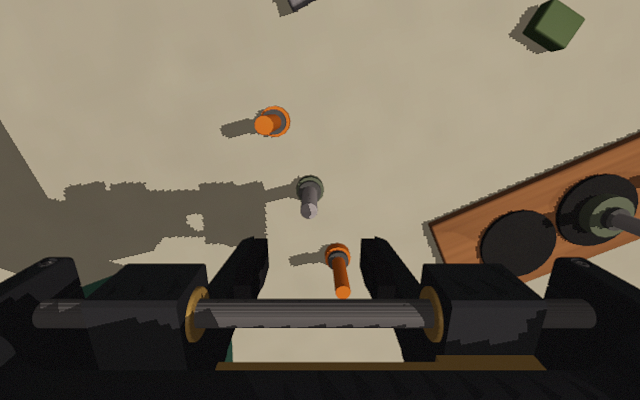

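The grey wheel_28 arbor at (309,208) sits between orange look-alikes at (265,124) and (341,290), both outside the fingers' path. Descending.

>>> play_rows:
  motion:
    - {"dp":[-0.002,-0.0025,-0.03],"yaw":0}
    - {"dp":[-0.002,-0.0025,-0.06],"yaw":0}
    - {"dp":[-0.002,-0.0025,-0.09],"yaw":0}
    - {"dp":[-0.002,-0.0025,-0.107],"yaw":0}
    - {"dp":[-0.002,-0.0025,-0.107],"yaw":0}
    - {"dp":[-0.002,-0.0025,-0.107],"yaw":0}

```text
clock: 22.6
tcp_pos: [0.5087, -0.3259, 0.0283]
eef_rot: [0.145, 0.989, -0.0, 0.001]
force: [-0.2, -0.5, 1.1]
gripper_width: 0.6
finger_force: 0.0
```

>>> play_rows:
  motion:
    - {"dp":[0,0,0],"yaw":0}
    - {"dp":[0,0,0],"yaw":0}
    - {"dp":[0,0,0],"yaw":0}
    - {"dp":[0,0,0],"yaw":0}
    - {"dp":[0,0,0],"yaw":0}
    - {"dp":[0,0,0],"yaw":0}
  jaw: 1

```text
clock: 23.35
tcp_pos: [0.5079, -0.3253, 0.0272]
eef_rot: [0.145, 0.989, 0.0, -0.0]
force: [0.2, -0.1, 0.5]
gripper_width: 0.145
finger_force: 30.0
```

>>> play_rows:
  motion:
    - {"dp":[0,0,0.04],"yaw":0}
    - {"dp":[0,0,0.09],"yaw":0}
    - {"dp":[0.02,0.03,0.12],"yaw":0}
    - {"dp":[0.045,0.075,0.12],"yaw":0}
    - {"dp":[0.075,0.12,0.12],"yaw":0}
    - {"dp":[0.1,0.165,0.11],"yaw":0}
    - {"dp":[0.1165,0.19,0.09],"yaw":0}
    - {"dp":[0.1165,0.19,0.07],"yaw":0}

```text
clock: 24.35
tcp_pos: [0.6258, -0.1316, 0.0961]
eef_rot: [0.142, 0.99, 0.001, 0.0]
force: [-0.3, 0.5, -1.2]
gripper_width: 0.145
finger_force: 30.0
```

>>> play_rows:
  motion:
    - {"dp":[0,0,-0.02],"yaw":0}
    - {"dp":[0,0,-0.02],"yaw":0}
    - {"dp":[0,0,-0.02],"yaw":0}
    - {"dp":[0,0,-0.02],"yaw":0}

```text
clock: 24.85
tcp_pos: [0.6249, -0.1361, 0.0781]
eef_rot: [0.145, 0.989, -0.0, 0.001]
force: [0.1, -0.2, -0.3]
gripper_width: 0.148
finger_force: 30.0
```

Lower, release, back off, and look from behind the ledge.

>>> play_rows:
  motion:
    - {"dp":[0,0.001,-0.01],"yaw":0}
    - {"dp":[0,0.001,-0.02],"yaw":0}
    - {"dp":[0,0.001,-0.028],"yaw":0}
    - {"dp":[0,0.001,-0.031],"yaw":0}
    - {"dp":[0,0.001,-0.033],"yaw":0}
    - {"dp":[0,0.001,-0.0335],"yaw":0}
    - {"dp":[0,0.001,-0.0335],"yaw":0}

```text
clock: 25.72
tcp_pos: [0.6245, -0.1344, 0.0442]
eef_rot: [0.145, 0.989, 0.0, 0.0]
force: [-3.2, 0.7, 4.9]
gripper_width: 0.151
finger_force: 30.0
```

>>> play_rows:
  motion:
    - {"dp":[0,0,0],"yaw":0}
    - {"dp":[0,0,0],"yaw":0}
    - {"dp":[0,0,0],"yaw":0}
    - {"dp":[0,0,0.03],"yaw":0}
    - {"dp":[0,0,0.07],"yaw":0}
    - {"dp":[0,0.02,0.12],"yaw":0}
    - {"dp":[0.01,0.06,0.16],"yaw":0}
    - {"dp":[0.02,0.1,0.2],"yaw":0}
  jaw: 0.4

```text
clock: 26.72
tcp_pos: [0.6446, -0.0334, 0.2453]
eef_rot: [0.145, 0.989, 0.0, 0.0]
force: [0.6, -0.1, -1.1]
gripper_width: 0.6
finger_force: 0.0
```

>>> play_rows:
  motion:
    - {"dp":[0.01,0.03,0.03],"yaw":0}
    - {"dp":[0.02,0.03,0.06],"yaw":0}
    - {"dp":[0.02,0.03,0.06],"yaw":0}
    - {"dp":[0.02,0.03,0.06],"yaw":0}
    - {"dp":[0.02,0.03,0.06],"yaw":0}

```text
clock: 27.35
tcp_pos: [0.6635, -0.0048, 0.3022]
eef_rot: [0.145, 0.989, -0.0, -0.001]
force: [0.5, 0.3, -0.9]
gripper_width: 0.601
finger_force: 0.0
```

```bash
python3 -c "
from h import *
im,d,P=look('w7.png')
im,d=optics.camera('scene'); save(im[160:290,190:400],'s7.png',3.6)
for r in nets.masks_of('figure','scene'): print(r['conf'],r['centre'])"
```

```text
tcp [ 0.6637 -0.0047  0.3024] t 27.4
hi [10. 73.] 252 [ 0.439  -0.3329  0.0638] [ 0.43  -0.343  0.05 ] [ 0.444 -0.329  0.073]
hi [389.  80.] 197 [0.5837 0.1144 0.0876] [0.577 0.11  0.05 ] [0.59  0.124 0.09 ]
hi [325. 112.] 105 [0.5965 0.0306 0.0883] [0.59  0.024 0.054] [0.603 0.037 0.091]
hi [265. 143.] 144 [ 0.6114 -0.053   0.0877] [ 0.605 -0.062  0.051] [ 0.619 -0.049  0.091]
hi [214. 169.] 191 [ 0.6248 -0.1297  0.0837] [ 0.619 -0.14   0.05 ] [ 0.632 -0.127  0.091]
hi [ 85. 182.] 186 [ 0.5902 -0.3145  0.0679] [ 0.583 -0.326  0.05 ] [ 0.597 -0.311  0.073]
hi [486. 229.] 11413 [0.812  0.2116 0.0832] [0.765 0.075 0.05 ] [0.895 0.3   0.093]
hi [ 16. 241.] 1447 [ 0.642  -0.4511  0.0727] [ 0.586 -0.468  0.05 ] [ 0.682 -0.44   0.1  ]
hi [322. 246.] 724 [ 0.7828 -0.0261  0.0615] [ 0.762 -0.05   0.05 ] [ 0.809 -0.004  0.064]
wheel_70 0.9 [381.  83.] 2164 mid [0.5829 0.1164 0.0289] size [0.0628 0.0639 0.0048]
wheel_70 0.9 [325. 109.] 1233 mid [0.5967 0.0303 0.0297] size [0.0496 0.0498 0.0033]
wheel_70 0.8 [271. 141.] 685 mid [ 0.612  -0.0551  0.0273] size [0.0387 0.0386 0.0176]
wheel_70 0.73 [36. 76.] 861 mid [ 0.4343 -0.3417  0.0248] size [0.0312 0.036  0.0467]
wheel_70 0.64 [100. 178.] 612 mid [ 0.5904 -0.3469  0.025 ] size [0.0239 0.0827 0.0482]
wheel_70 0.44 [230. 160.] 1548 mid [ 0.6255 -0.1346  0.0163] size [0.0687 0.0705 0.005 ]
pad_1 0.84 [231. 158.] 1445 mid [ 0.6254 -0.134   0.0181] size [0.0691 0.0672 0.0041]
pad_1 0.78 [311.  97.] 1102 mid [0.5949 0.0305 0.022 ] size [0.0725 0.0706 0.0177]
pad_1 0.62 [274. 125.] 1423 mid [ 0.6101 -0.0565  0.0171] size [0.0695 0.0702 0.0065]
0.8 [378.9, 180.2]
```

View pics/w7.png

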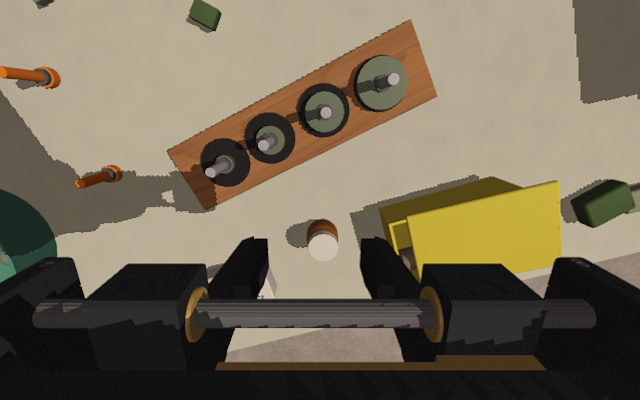

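View pics/s7.png

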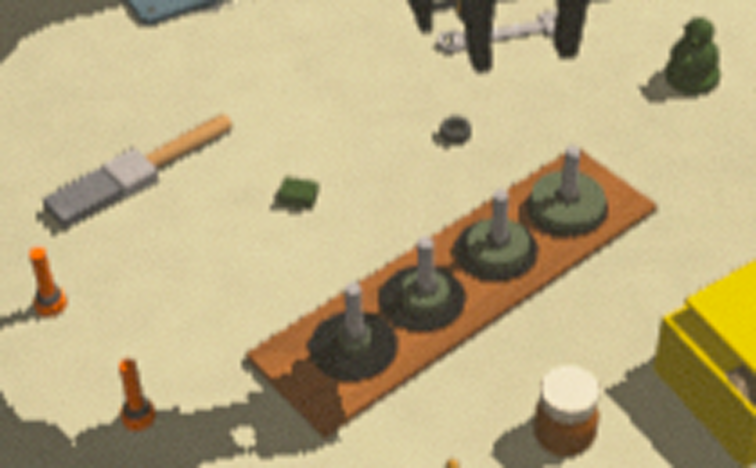

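The wrist view shows the wheels centred on their pads within about 2 mm: 70 at (381,83), 56 at (324,110), 42 at (270,140) and 28 at (225,163). The scene crop shows them flat and upright in the right order, and the figure unmoved at (693,60). The arm is clear.

```bash
python3 -c "
from h import *
print(job.close_job())"
```

```text
the job is handed in; nothing more can be done
None
```

The four wheels lie on their pads in order, with the 70 mm wheel at the machine's end (pad_1) and the 28 mm wheel on pad_4. Each is flat, upright and within about 2 mm of centre in the last look; the figure was left untouched, and I handed the job in at about 27 s without a verdict being returned.

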